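Fit the idler bushings and hold the governor belt tensioner back

TASK

Slip each of the two bronze bushings fully down onto the idler pin it matches on the green tensioner base (large on the thick pin, small on the thin pin) and let go of them. Then push the sprung tensioner arm back by its yellow block with the fingers until it is past the ratchet click, and finish holding it pressed back there, still pushing it, so that the belt could be slipped on. Leave the other parts on the shelf where they are.

Things in the scene. Friction and masses are not known exactly. Their poses are not given: they have to be found in the camera images.
- base: fixed green tensioner base plate, 220 mm (its x) by 340 mm (its y), 12 mm thick; origin at the centre of its underside; its x is the direction in which the sprung arm is pushed, roughly away from the robot. The two pins stand near its -y end, the arm's pivot near its +y end
- pin_thick: thick steel idler pin standing upright and fixed on the base plate: 22 mm diameter, 52 mm tall, straight for the lower 40 mm, then tapering to 8 mm at the top; origin at its foot centre, on the plate's top face; z up. The two pins stand about 110 mm apart; which is nearer the robot varies
- pin_thin: thin steel idler pin, likewise upright and fixed: 12 mm diameter, 52 mm tall, straight for the lower 40 mm, then tapering to 4 mm at the top; origin at its foot centre, on the plate's top face; z up
- bushing_large_centre (a point): centre (half-way up) of the large bronze bushing, a loose upright tube 48 mm outside, 25 mm bore, 40 mm high, about 0.45 kg, standing on the shelf; it belongs on the thick pin and slips on with 3 mm play
- bushing_small_centre (a point): centre (half-way up) of the small bronze bushing, a loose upright tube 36 mm outside, 15 mm bore, 40 mm high, about 0.3 kg, standing on the shelf; it belongs on the thin pin and slips on with 3 mm play
- tensioner_arm (a joint): angle of the steel tensioner arm, swinging level about an upright pivot: 0 = at rest, grows counterclockwise seen from above as the free end is pushed away from the robot, stop at 0.62 rad. A spring always returns it to 0: at the block it takes about 5 N to start it, 10 N at 0.55 rad, and 1 N or so more near 0.27 rad where its tooth lifts the red pawl. Click peak 0.34 rad, over at 0.44 rad
- pawl (a joint): travel of the sprung red pawl slider beside the pivot, in m: 0 = in, up to 0.0015 while the arm's tooth lifts it, 0 again once the tooth has clicked past. It only clicks, it does not lock: let go and the arm springs back
- push_block (a point): yellow block on the free end of the arm, rigid with it, 24 mm (its x, the push direction) by 40 mm (its y, along the arm) by 52 mm high; this point is the centre of its underside, 4 mm above the plate's top face and 140 mm from the pivot axis (pivot towards its +y); at rest its axes are those of the base plate; its top is 68 mm above the shelf
- push_face (a point): centre of the yellow block's front face (the one towards the robot), 30 mm above the block's underside, 46 mm above the shelf at any angle; push here, along the block's +x
- pivot_axis (a point): point on the arm's upright pivot axis, fixed on the base plate, 46 mm above the shelf; a black roller 32 mm in diameter stands on the arm 70 mm from this axis, its top 60 mm above the shelf
- plunger: loose brass pilot valve plunger lying down, 140 mm long, 18 mm thick, spool-shaped; origin under its middle; a bystander, to be left alone
- flyball: loose black cast-iron flyball weight, 86 mm diameter, 100 mm tall with its stub, standing; origin at the centre of its underside; a bystander, to be left alone
- dial_gauge: loose chrome dial gauge lying on its back, 58 mm diameter, 22 mm high, stem reaching to 75 mm from the dial centre; origin under the dial centre; a bystander, to be left alone
- collar: loose dark steel collar lying flat, 52 mm outside, 34 mm bore, only 16 mm high (not one of the bronze bushings); origin at the centre of its underside; a bystander, to be left alone
- wrench: loose steel wrench lying flat, 170 mm long; origin under its middle; a bystander, to be left alone
- oil_can: loose blue can standing, 60 mm diameter, 110 mm tall; origin at the centre of its underside; a bystander, to be left alone
Things that resemble listed ones, but are neither listed nor needed, are in the scene too. Leave any orange look-alike of the part that bears bushing_large_centre alone.

How it is judged:
By the outcome, as a careful person would: the job done as asked, in the order asked, and still so for the second after the job is handed in, while the arm keeps its last pose, push and grip.
It also fails if it takes over 67 s, if anything falls off the work surface, if the arm or the gripper's body presses on something with over 40 N, if the wrist force passes 120 N, or if a joint passes its speed limit or range.

ROBOT

A 7-joint arm with a two-finger parallel gripper is mounted at the origin on the work surface. World frame = base frame: x ahead of the robot, y to its left, z up, the work surface at z = 0. Lengths are in m, angles in rad, forces in N, time in s.
With the tool pointing down it reaches from about 0.425 to 1.025 m from the base axis. Payload 9.4 kg.
Tool frame: the origin (TCP) lies midway between the tips of the shut fingers; the grasp point (between the pads) lies grip_depth behind it (grip_depth is the distance from the TCP to the grasp point, in m); x points along the fingers, y is the direction in which the jaws open and shut, and the axes are right-handed (so a half turn about x gives the same grasp; the last joint's range is limited). The gripper opens to 93 mm and grips with 3 to 60 N. Pads are 15 mm wide; open, the fingers measure 128 mm over their backs; the gripper's body (75 mm by 188 mm) begins 65 mm behind the grasp point.
Start: joints at [1.031, 0.599, -0.003, 1.599, 0.002, 0.943, -0.08], TCP at [0.324, -0.649, 0.219] pointing down, gripper open.
Joint ranges: [-2.57, 2.57], [-0.35, 1.97], [-1.29, 1.29], [0.11, 2.56], [-1.05, 4.19], [0.11, 1.86], [-2.63, 2.63]. Speed limits (rad/s): [2.22, 2.22, 3.01, 3.01, 3.14, 3.14, 3.14].

INTERFACE

Orientations are given as a 3x3 rotation matrix whose columns are the frame's x, y, z axes.
In Python, from workcell import observe, snapshot, calibration, sign_off, trace, grip_depth gives the robot as it stands.
- The arm moves only by the tool send_rows, never from a script. Its argument "motion" is a list of rows, each a list of 4 numbers: the shift along the tool's x, y, z in m, then the turn about the tool's x in rad. In form: [[x, y, z, roll], ...]. A call has 1 to 5 rows; each row shifts and turns the commanded pose from where the row before left it, along the tool's axes as they then stand; what a row does not reach is not made up. A row lasts 1/10 s, in which the tool goes at most 50 mm and 8.59 degrees, less where a joint would pass 70% of its speed; a pose out of reach is approached as far as the arm can. A call is refused whole if a number of a shift passes 0.05 or a number of a turn 0.15, either way. A call with a gripper value outside its range is refused whole. "hand" is the opening in per cent of the stroke, from 0 (shut) to 100 (fully open), set as the call begins (left out, the last holds). The fingers move at their own pace and stop on an object; the grip force is fixed at half the most. Time passes only in rows, so rows that do not move let the fingers close. It gives the time, the measured TCP pose, the force and the opening at its end, in the units of the state.
- observe(): the state, without advancing time (a new reading comes with each control period).
- snapshot(name): name is "scene" or "top"; returns the picture (480x640x3 uint8, red, green, blue); there is no depth.
- calibration(name): a dict with "K" (3x3 intrinsics, pixels), "R" (3x3) and "t" (3): a world point X has camera coordinates R X + t. Camera axes: x right, y down, z forward; pixel columns grow to the right and rows downward; lengths in m; the calibration is good to about 2 mm. A picture is of the moment at which its call begins. calibration takes no time and is no camera call.
- sign_off(): hands the job in, once; it reports no verdict.
Trained networks look in the newest picture that a camera, given by its name, has taken for a name from the list of things; names that differ only in an ending like _2 or _b are one class to them, and where a whole thing is asked for, a point or a joint stands for the part that bears it (a point fixed in the world has none). Each returns a list of dicts, best first, with "score" (0 to 1); they miss things now and then, are a little off and sometimes report something else, mostly with a low value. They report only what shows in the picture. A call takes as long as a camera call. They do not tell look-alikes from the thing itself.
- trace(label, camera): "region" (480x640 bool, what is visible of it) and "box" ([left, top, right, bottom] in pixels, round what is visible of it).
The state is a dict: "time": time; "joint_pos": joint angles; "qd": joint speeds; "effort": joint torques, N m; "eef_pos": TCP position; "ee_rot": TCP orientation; "wrist_force": force on the tool from outside, world axes, zero at the start; "torque": the same for the moment, N m; "finger_gap": finger opening in m.
Only numpy, scipy, OpenCV 4.12 (cv2) and the standard library are available. Lean on these libraries where they do the work, as an engineer would, in place of code of your own. Each camera call takes 0.05 s, during which the arm holds its last target.

## Working session

There is one attempt and no reset: what is moved stays moved. The work goes in short steps, Python scripts to look and compute and a tool call to move; the robot and the scene stay as the last step left them, time stands still between calls to the robot, and variables do not carry over. Pictures are saved under pics/ and viewed, and the job is handed in when it is done.

Besides the shell and the picture viewer there is one more tool, called after "Emit:" as name(argument=value, ...) on one line, values as JSON. send_rows: Moves the arm, as the interface text tells. Its arguments: {"type":"object","properties":{"motion":{"type":"array","items":{"type":"array","items":{"type":"number"}}},"hand":{"type":"number"}},"required":["motion"]}

```bash
ls; mkdir -p pics
python3 - <<'E'
from workcell import *
import cv2,numpy as np
print(observe())
print(grip_depth if not callable(grip_depth) else grip_depth())
for c in("scene","top"):
    im=snapshot(c); cv2.imwrite(f"pics/{c}0.png",im[:,:,::-1]); np.save(f"pics/{c}0.npy",im)
    k=calibration(c); print(c,k)
E
```

```text
pics
{'time': 0.0, 'joint_pos': array([ 1.03128684,  0.60010115, -0.00255245,  1.60013306,  0.00178555,
        0.94289271, -0.07979126]), 'qd': array([ 0.00048547, -0.00074572,  0.00205117, -0.00023895, -0.00132992,
        0.00168669,  0.00018782]), 'effort': array([ 8.65706752e-04, -7.65071225e+01,  1.49731111e+00, -2.52349985e+01,
       -5.24983217e-02,  1.69397792e-02,  2.24521937e-04]), 'eef_pos': array([ 0.32345972, -0.64829641,  0.21777602]), 'ee_rot': array([[-7.92799871e-04,  4.46522564e-01, -8.94772022e-01],
       [ 1.31089471e-03, -8.94771070e-01, -4.46523251e-01],
       [-9.99998827e-01, -1.52695548e-03,  1.24030323e-04]]), 'wrist_force': array([ 1.08915184, -0.33397887,  0.29675907]), 'torque': array([ 0.01859452,  0.02597057, -0.05305447]), 'finger_gap': 0.0927634961151585}
0.0188
scene {'K': array([[443.29600795,   0.        , 316.54887904],
       [  0.        , 443.29600795, 239.88156118],
       [  0.        ,   0.        ,   1.        ]]), 'R': array([[ 0.04092309,  0.99900047, -0.01798249],
       [ 0.55708661, -0.03775363, -0.82959579],
       [-0.82944548,  0.02393182, -0.55807478]]), 't': array([-0.02652933, -0.24906401,  1.48164177])}
top {'K': array([[441.10013118,   0.        , 317.38898125],
       [  0.        , 441.10013118, 241.2241504 ],
       [  0.        ,   0.        ,   1.        ]]), 'R': array([[ 0.029892  , -0.99923747, -0.02511884],
       [-0.99196799, -0.02656577, -0.12366797],
       [ 0.12290637,  0.02861377, -0.99200568]]), 't': array([0.01990313, 0.54031213, 1.0368829 ])}
```

View pics/scene0.png

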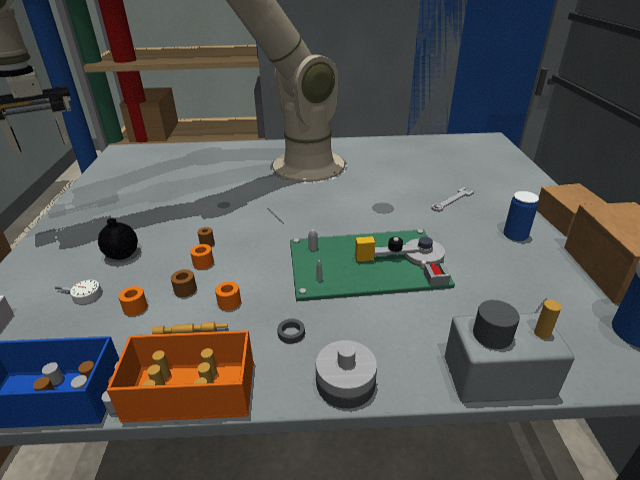

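View pics/top0.png

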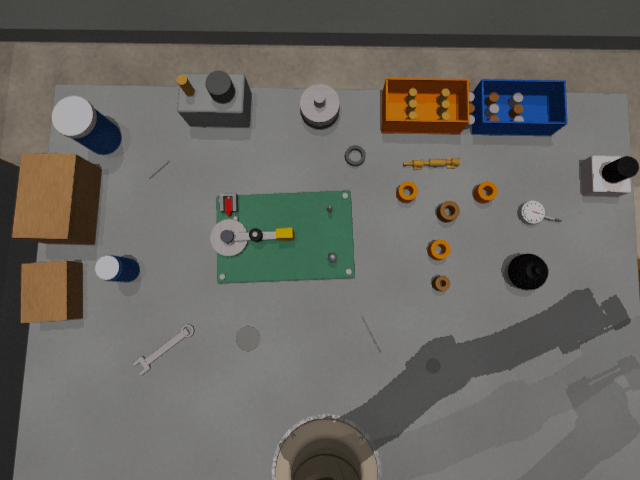

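The top view shows the bronze bushings at about (449,211) for the large one and (442,284) for the small one. The orange look-alikes are at (408,191), (487,191) and (440,249). The thick pin is near (333,257) and the thin pin near (330,210). The yellow block is at (285,234).

```bash
cat > h.py <<'E'
from workcell import *
import cv2,numpy as np
def ray(c,u,v,z):
    k=calibration(c);K,R,t=k["K"],k["R"],k["t"]
    d=R.T@np.linalg.inv(K)@np.array([u,v,1.]); o=-R.T@t
    return o+d*(z-o[2])/d[2]
def proj(c,X):
    k=calibration(c);p=k["K"]@(k["R"]@np.asarray(X)+k["t"]);return p[:2]/p[2]
E
python3 - <<'E'
from h import *
for lab in["bushing_large_centre","bushing_small_centre","pin_thick","pin_thin","base","push_block"]:
  for c in("top","scene"):
    for r in trace(lab,c)[:4]:
        m=r["region"]; ys,xs=np.nonzero(m)
        print(lab,c,round(r["score"],2),np.round(r["box"],1),m.sum(),xs.mean().round(1),ys.mean().round(1))
    
t=cv2.imread("pics/top0.png"); s=cv2.imread("pics/scene0.png")
cv2.imwrite("pics/z1.png",cv2.resize(t[170:300,205:365],None,fx=5,fy=4.6*1,interpolation=cv2.INTER_CUBIC)[:598])
cv2.imwrite("pics/z2.png",cv2.resize(t[180:300,395:505],None,fx=5,fy=5,interpolation=cv2.INTER_CUBIC))
cv2.imwrite("pics/z3.png",cv2.resize(s[220:310,285:460],None,fx=4.5,fy=4.5,interpolation=cv2.INTER_CUBIC))
cv2.imwrite("pics/z4.png",cv2.resize(s[220:320,110:250],None,fx=5,fy=5,interpolation=cv2.INTER_CUBIC))
E
```

```text
bushing_large_centre top 0.76 [427.9 241.5 449.3 260.1] 300 439.1 249.9
bushing_large_centre top 0.76 [394.7 181.4 417.2 202.6] 316 406.1 192.3
bushing_large_centre top 0.64 [474.4 179.8 497.8 204.8] 411 485.0 192.3
bushing_large_centre top 0.63 [436.3 200.6 458.2 220.7] 297 447.5 211.3
bushing_large_centre scene 0.9 [172.1 268.2 193.9 296.3] 556 182.4 281.9
bushing_large_centre scene 0.89 [119.  289.3 149.9 318.3] 636 132.5 300.8
bushing_large_centre scene 0.65 [186.7 242.9 216.4 268.8] 484 201.6 256.0
bushing_large_centre scene 0.62 [214.1 280.3 239.1 309.6] 625 227.9 295.1
bushing_small_centre top 0.66 [432.7 274.1 451.1 292. ] 221 440.7 283.2
bushing_small_centre scene 0.79 [197.5 228.3 212.7 243.7] 247 205.6 235.6
pin_thick top 0.56 [327.4 252.4 334.7 261.5] 44 332.5 257.5
pin_thick scene 0.63 [307.5 230.5 320.8 252.2] 190 312.7 240.6
base top 0.86 [210.5 193.3 354.4 283.7] 11752 283.5 236.9
base scene 0.6 [287.7 228.7 454.2 300.6] 9200 368.9 264.4
base scene 0.4 [431.5 188.3 475.4 209.9] 271 451.8 198.6
push_block top 0.72 [209.  213.8 294.4 256.3] 1585 244.0 236.9
push_block top 0.53 [403.  159.8 462.2 169.1] 415 433.7 162.8
push_block scene 0.63 [352.3 236.1 445.5 267.7] 1652 399.0 249.9
```

View pics/z1.png

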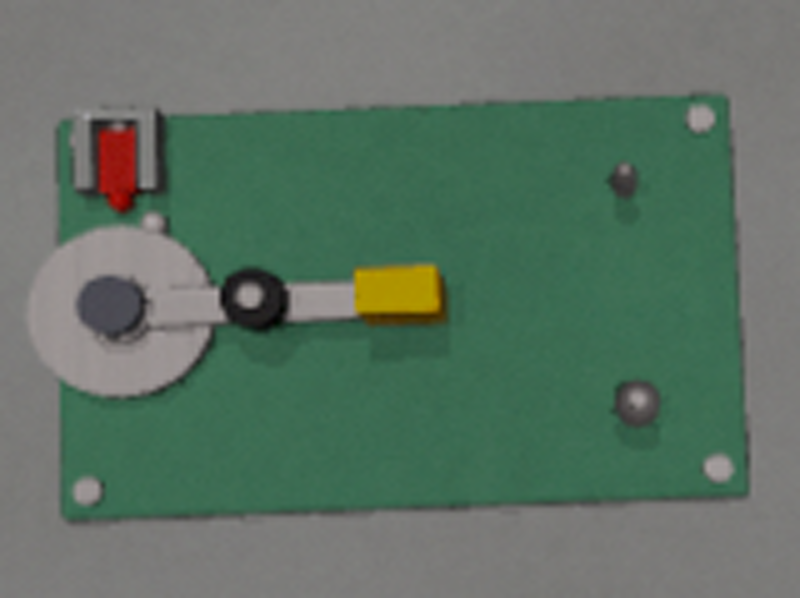

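View pics/z2.png

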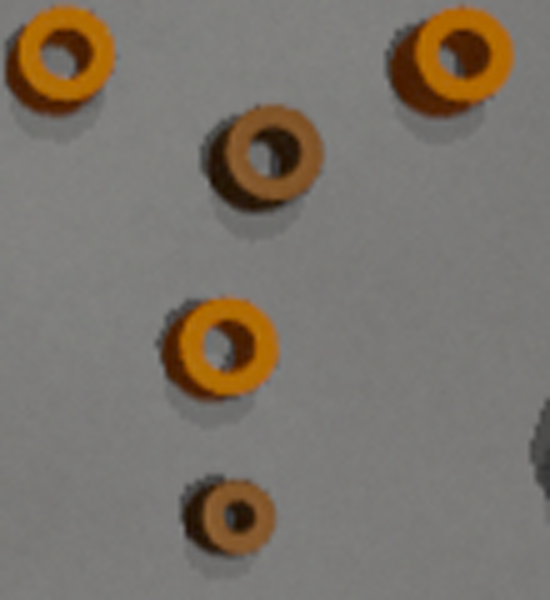

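View pics/z3.png

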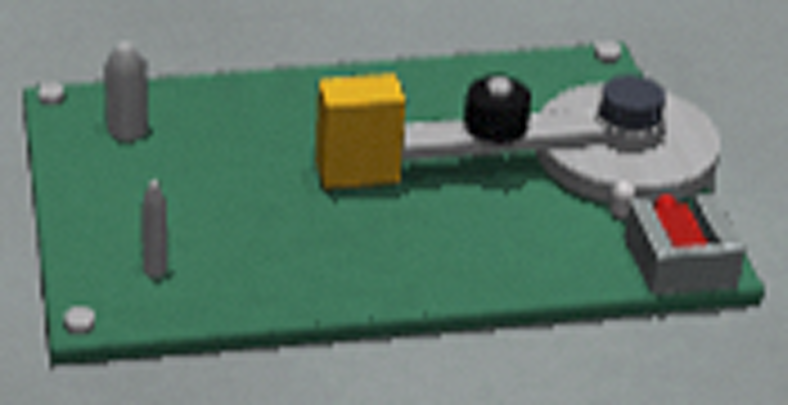

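View pics/z4.png

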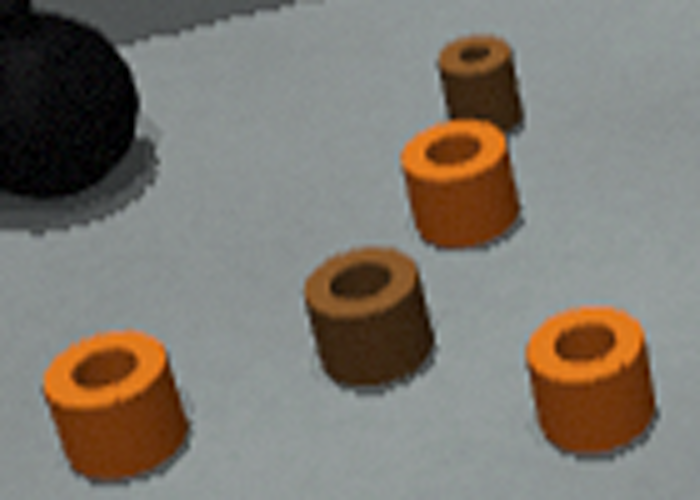

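```bash
cat > fit.py <<'E'
from h import *
from scipy.optimize import minimize
def hull(c,x,y,prof,S=8):
    P=[]
    for z,r in prof:
        for a in np.linspace(0,2*np.pi,40,endpoint=False): P.append(proj(c,[x+r*np.cos(a),y+r*np.sin(a),z]))
    return cv2.convexHull(np.float32(P))[:,0]
def cen(poly):
    m=cv2.moments(poly.astype(np.float32)); return np.array([m["m10"],m["m01"]])/m["m00"], m["m00"]
def fit(c,mask,prof,x0):
    ys,xs=np.nonzero(mask); t=np.array([xs.mean(),ys.mean()])
    r=minimize(lambda p:np.sum((cen(hull(c,p[0],p[1],prof))[0]-t)**2)*100,x0,method="Nelder-Mead",options=dict(xatol=1e-5,fatol=1e-6))
    return r.x, mask.sum(), cen(hull(c,*r.x,prof))[1]
def comp(mask,u,v,rad):
    w=np.zeros(mask.shape,np.uint8); cv2.circle(w,(int(u),int(v)),rad,1,-1)
    n,l,s,_=cv2.connectedComponentsWithStats((mask&(w>0)).astype(np.uint8))
    k=1+np.argmax(s[1:,4]); return l==k
E
cat > f1.py <<'E'
from fit import *
import sys
sfx="0"
ims={c:np.load(f"pics/{c}0.npy") for c in("top","scene")}
hsv={c:cv2.cvtColor(i,cv2.COLOR_RGB2HSV).astype(int) for c,i in ims.items()}
out={}
T=[(0.052,.0),(.04,.0)]
Z=.012
thick=[(Z,.011),(Z+.04,.011),(Z+.052,.004)]; thin=[(Z,.006),(Z+.04,.006),(Z+.052,.002)]
for n,prof,u in [("thick",thick,{"top":(332,257),"scene":(313,241)}),("thin",thin,{"top":(330,210),"scene":(319.5,271)})]:
    for c in u:
        m=comp(hsv[c][:,:,1]<70,*u[c],14 if c=="top" else 17); x0=ray(c,*u[c],.035)[:2]
        print(n,c,*fit(c,m,prof,x0))
for n,R,u in [("large",.024,{"top":(450,210),"scene":(182,276)}),("small",.018,{"top":(443,283),"scene":(205,231)})]:
    for c in u:
        h=hsv[c]; sel=(h[:,:,0]<20)&(h[:,:,1]>100); print(h[int(u[c][1]),int(u[c][0])])
        # whole body
        m=comp(sel,*u[c],18 if n=="large" else 11)
        ff=m.astype(np.uint8); cs,_=cv2.findContours(ff,0,1); cv2.drawContours(ff,cs,-1,1,-1)
        print(n,c,"body",*fit(c,ff>0,[(0,R),(.04,R)],ray(c,*u[c],.02)[:2]))
        for thr in(80,95):
            m=comp(sel&(h[:,:,2]>thr),*u[c],16 if n=="large" else 11)
            ff=m.astype(np.uint8); cs,_=cv2.findContours(ff,0,1); cv2.drawContours(ff,cs,-1,1,-1)
            print(n,c,"top",*fit(c,ff>0,[(.04,R)],ray(c,*u[c],.04)[:2]))
# base corners
g=(hsv["top"][:,:,0]>60)&(hsv["top"][:,:,0]<90)&(hsv["top"][:,:,1]>80)
g=comp(g,283,237,100)
cs,_=cv2.findContours(g.astype(np.uint8),0,1); r=cv2.minAreaRect(max(cs,key=len)); b=cv2.boxPoints(r)
print([ray("top",*p,.012).round(4) for p in b])
y=(hsv["top"][:,:,0]>20)&(hsv["top"][:,:,0]<30)&(hsv["top"][:,:,1]>150)&(hsv["top"][:,:,2]>150)
y=comp(y,285,234,15); ys,xs=np.nonzero(y); print("block top",ray("top",xs.mean(),ys.mean(),.068), y.sum())
cs,_=cv2.findContours(y.astype(np.uint8),0,1); print([ray("top",*p,.068).round(4) for p in cv2.boxPoints(cv2.minAreaRect(cs[0]))])
E
python3 f1.py
```

```text
Traceback (most recent call last):
  File "f1.py", line 13, in <module>
    print(n,c,*fit(c,m,prof,x0))
               ~~~^^^^^^^^^^^^^
  File "fit.py", line 12, in fit
    r=minimize(lambda p:np.sum((cen(hull(c,p[0],p[1],prof))[0]-t)**2)*100,x0,method="Nelder-Mead",options=dict(xatol=1e-5,fatol=1e-6))
  File "fit.py", line 12, in <lambda>
    r=minimize(lambda p:np.sum((cen(hull(c,p[0],p[1],prof))[0]-t)**2)*100,x0,method="Nelder-Mead",options=dict(xatol=1e-5,fatol=1e-6))
                                    ~~~~^^^^^^^^^^^^^^^^^^
  File "fit.py", line 6, in hull
    for a in np.linspace(0,2*np.pi,40,endpoint=False): P.append(proj(c,[x+r*np.cos(a),y+r*np.sin(a),z]))
                                                                ~~~~^^^^^^^^^^^^^^^^^^^^^^^^^^^^^^^^^^^
  File "h.py", line 8, in proj
    k=calibration(c);p=k["K"]@(k["R"]@np.asarray(X)+k["t"]);return p[:2]/p[2]
ValueError: time passes only in moves, steps and waits
```

```bash
sed -i 's/^def ray/CAL={c:calibration(c) for c in ("top","scene")}\ndef ray/; s/k=calibration(c)/k=CAL[c]/' h.py; time python3 f1.py
```

```text
thick top [ 0.5009259  -0.00122947] 76 77.86440239218064
thick scene [ 0.4776789  -0.00282345] 460 175.92702313652262
thin top [0.62074551 0.00865634] 32 34.15425379178487
thin scene [0.61918528 0.0069693 ] 101 108.57720764260739
[ 12 148  38]
large top body [ 0.6240733 -0.2821839] 362 400.01207317155786
large top top [ 0.62320857 -0.28127403] 291 305.8623943354469
large top top [ 0.62328351 -0.2816117 ] 286 305.86253676679917
[ 16 177  59]
large scene body [ 0.61797029 -0.28479795] 493 596.2641073567793
large scene top [ 0.62480613 -0.28271805] 244 251.9114506924525
large scene top [ 0.62378825 -0.282713  ] 232 251.22941084299237
[ 12 215  38]
small top body [ 0.44764429 -0.26501972] 206 239.46021190704778
small top top [ 0.44729496 -0.26351562] 172 182.69046913366765
small top top [ 0.44732621 -0.26385394] 167 182.69340819260105
[ 15 181  55]
small scene body [ 0.43412978 -0.26867642] 192 292.054171744152
small scene top [ 0.44869032 -0.2649069 ] 88 91.49950988218188
small scene top [ 0.44819397 -0.26523982] 84 91.39704655611422
[array([0.6508, 0.3012, 0.012 ]), array([ 0.6732, -0.0431,  0.012 ]), array([ 0.4566, -0.0561,  0.012 ]), array([0.4334, 0.2796, 0.012 ])]
block top [0.55332981 0.11403893 0.068     ] 155
[array([0.5642, 0.133 , 0.068 ]), array([0.5651, 0.0951, 0.068 ]), array([0.5437, 0.0943, 0.068 ]), array([0.5427, 0.1321, 0.068 ])]
real	0m4.489s
user	0m4.017s
sys	0m0.477s
```

Emit:
send_rows(motion=[[0,0,0,0.12],[0,0,0,0.12],[0,0,0,0.12],[0,0,0,0.103]], hand=75)

```text
time: 1.1
eef_pos: [0.3237, -0.6487, 0.2187]
ee_rot: [[0.0, -0.005, -1.0], [-0.0, -1.0, 0.005], [-1.0, 0.0, -0.0]]
wrist_force: [-0.6, -0.4, 0.1]
finger_gap: 0.0704
```

Run:
```python
from fit import *
i=np.load("pics/scene0.npy");h=cv2.cvtColor(i,cv2.COLOR_RGB2HSV).astype(int)
thick=[(.012,.011),(.052,.011),(.064,.004)]
for r in(10,11,12):
    m=comp(h[:,:,1]<70,313,241,r); ys,xs=np.nonzero(m);print(r,xs.min(),xs.max(),ys.min(),ys.max(),fit("scene",m,thick,[.5,0]))
print(hull("scene",.501,-.0025,thick).min(0),hull("scene",.501,-.0025,thick).max(0))
for y in range(227,256): print(y,*[ "#" if h[y,x,1]<70 else "." for x in range(300,328)])
```

```text
10 304 321 231 251 (array([ 0.49838009, -0.00207821]), np.int64(208), 180.99075630283915)
11 303 322 230 251 (array([ 0.49540676, -0.00213966]), np.int64(231), 180.2471303611528)
12 302 323 229 251 (array([ 0.49252321, -0.0021879 ]), np.int64(256), 179.5331967815291)
[307.80545 229.07753] [317.48972 250.98438]
227 # # # # # # # # # # # # # # # # # # # # # # # # # # # #
228 # # # # # # # # # # # # # # # # # # # # # # # # # # # #
229 # # # # # # # # # # # # # # # # # # # # # # # # # # # #
230 # # # # # # # # # # # # # # # # # # # # # # # # # # # #
231 # # # # # # # # # # # # # # # # # # # # # # # # # # # #
232 # # # # # # # # # # # # # # # # # # # # # # # # # # # #
233 # # # # # # # # # # # # # # # # # # # # # # # # # # # #
234 # # # # # # # # # # # # # # # # # # # # # # # # # # # #
235 # # # # # # # # # # # # # # # # # # # # # # # # # # # #
236 # # # # # # # # # # # # # # # # # # # # # # # # # # # #
237 # # # # # # # # # # # # # # # # # # # # . # . . . . . .
238 # # # # # # . . # # # # # # # # # # . . . . . . . . . .
239 . . . . . . . . . # # # # # # # # # . . . . . . . . . .
240 . . 
[... 251 characters left out ...]
 . # # # # # # # # # . . . . . . . . . .
245 . . . . . . . . . # # # # # # # # # . . . . . . . . . .
246 . . . . . . . . . # # # # # # # # # . . . . . . . . . .
247 . . . . . . . . . # # # # # # # # # . . . . . . . . . .
248 . . . . . . . . . # # # # # # # # # . . . . . . . . . .
249 . . . . . . . . . # # # # # # # # # . . . . . . . . . .
250 . . . . . . . . . . # # # # # # # . . . . . . . . . . .
251 . . . . . . . . . . . . . # . . . . . . . . . . . . . .
252 . . . . . . . . . . . . . . . . . . . . . . . . . . . .
253 . . . . . . . . . . . . . . . . . . . . . . . . . . . .
254 . . . . . . . . . . . . . . . . . . . . . . . . . . . .
255 . . . . . . . . . . . . . . . . . . . . . . . . . . . .
```

Emit:
send_rows(motion=[[0,-0.0366,-0.03,0],[0,-0.0366,-0.03,0],[0,-0.0366,-0.03,0],[0,-0.0366,-0.03,0],[0,-0.0366,-0.03,0]])

```text
time: 1.6
eef_pos: [0.4748, -0.4643, 0.2188]
ee_rot: [[0.0, -0.0, -1.0], [-0.0, -1.0, 0.0], [-1.0, 0.0, -0.0]]
wrist_force: [1.1, -0.7, -0.1]
finger_gap: 0.0697
```

Emit:
send_rows(motion=[[0,-0.0366,-0.03,0],[0,-0.0366,-0.03,0],[0,-0.0366,-0.03,0],[0,-0.0366,-0.03,0],[0,-0.0366,-0.03,0]])

```text
time: 2.1
eef_pos: [0.6248, -0.2812, 0.2188]
ee_rot: [[0.0, -0.0, -1.0], [-0.0, -1.0, 0.0], [-1.0, 0.0, -0.0]]
wrist_force: [0.4, 0.1, 0.2]
finger_gap: 0.0699
```

Emit:
send_rows(motion=[[0,0,0,0],[0,0,0,0]])

```text
time: 2.3
eef_pos: [0.6244, -0.2814, 0.2184]
ee_rot: [[-0.0, 0.003, -1.0], [0.0, -1.0, -0.003], [-1.0, -0.0, 0.0]]
wrist_force: [-0.1, -0.8, -0.8]
finger_gap: 0.0696
```

Emit:
send_rows(motion=[[0.041,0.0005,0.0006,0],[0.041,0,0,0],[0.041,0,0,0],[0.041,0,0,0],[0.04,0,0,0]])

```text
time: 2.8
eef_pos: [0.6218, -0.2857, 0.0134]
ee_rot: [[-0.0, -0.003, -1.0], [-0.001, -1.0, 0.003], [-1.0, 0.001, 0.0]]
wrist_force: [-0.0, 0.3, -0.9]
finger_gap: 0.0697
```

Run:
```python
from h import *
s=snapshot("scene")[:,:,::-1]
cv2.imwrite("pics/g1.png",cv2.resize(s[200:320,100:260],None,fx=5,fy=5,interpolation=cv2.INTER_CUBIC))
o=observe();print(o["eef_pos"],o["wrist_force"])
```

```text
[ 0.61850805 -0.28410698  0.0068878 ] [-1.27124769  0.37431444 -2.84720469]
```

View pics/g1.png

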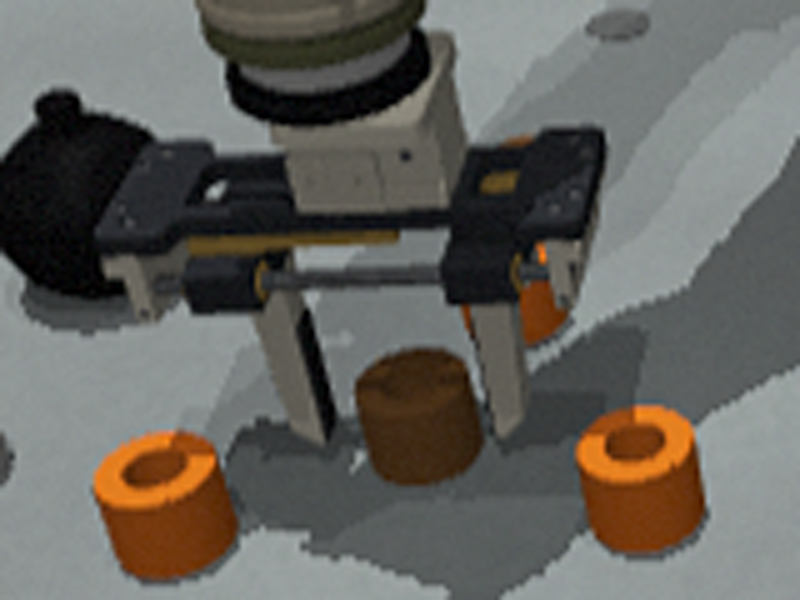

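Emit:
send_rows(motion=[[0,0,0,0],[0,0,0,0],[0,0,0,0]])

```text
time: 3.15
eef_pos: [0.6243, -0.2846, 0.0172]
ee_rot: [[0.003, -0.001, -1.0], [-0.002, -1.0, 0.001], [-1.0, 0.002, -0.003]]
wrist_force: [-0.2, -0.6, 0.3]
finger_gap: 0.0691
```

Emit:
send_rows(motion=[[0,0,0,0],[0,0,0,0],[0,0,0,0]])

```text
time: 3.45
eef_pos: [0.6235, -0.2834, 0.0155]
ee_rot: [[0.001, -0.0, -1.0], [-0.0, -1.0, 0.0], [-1.0, 0.0, -0.001]]
wrist_force: [0.3, 0.3, -0.1]
finger_gap: 0.0698
```

Emit:
send_rows(motion=[[0,0,0,0]])

```text
time: 3.55
eef_pos: [0.6233, -0.2833, 0.015]
ee_rot: [[0.0, -0.0, -1.0], [-0.0, -1.0, 0.0], [-1.0, 0.0, -0.0]]
wrist_force: [0.2, -0.5, -0.2]
finger_gap: 0.0697
```

Run:
```python
from h import *
for k in range(3):
    o=observe();print(o["time"],o["eef_pos"],o["qd"].round(3),o["joint_pos"].round(4))
```

```text
3.55 [ 0.62331433 -0.28326814  0.01502602] [ 0.001  0.006 -0.001  0.001  0.     0.     0.002] [ 0.2938  0.7958  0.0797  1.8284 -0.1145  0.5213 -1.1219]
3.55 [ 0.62331433 -0.28326814  0.01502602] [ 0.001  0.006 -0.001  0.001  0.     0.     0.002] [ 0.2938  0.7958  0.0797  1.8284 -0.1145  0.5213 -1.1219]
3.55 [ 0.62331433 -0.28326814  0.01502602] [ 0.001  0.006 -0.001  0.001  0.     0.     0.002] [ 0.2938  0.7958  0.0797  1.8284 -0.1145  0.5213 -1.1219]
```

Emit:
send_rows(motion=[[0,0,0,0],[0,0,0,0],[0,0,0,0],[0,0,0,0],[0,0,0,0]], hand=0)

```text
time: 4.05
eef_pos: [0.6231, -0.2831, 0.0145]
ee_rot: [[-0.0, -0.0, -1.0], [0.0, -1.0, 0.0], [-1.0, -0.0, 0.0]]
wrist_force: [0.4, 0.4, -0.5]
finger_gap: 0.0481
```

Emit:
send_rows(motion=[[0,0,0,0],[0,0,0,0]])

```text
time: 4.25
eef_pos: [0.6231, -0.2831, 0.0145]
ee_rot: [[-0.0, -0.0, -1.0], [0.0, -1.0, 0.0], [-1.0, -0.0, 0.0]]
wrist_force: [-0.2, 0.4, -0.7]
finger_gap: 0.0479
```

Emit:
send_rows(motion=[[-0.01,0,0,0],[-0.025,0,0,0],[-0.03,0,0,0],[-0.02,0,0,0],[-0.005,0,0,0]])

```text
time: 4.75
eef_pos: [0.6241, -0.284, 0.1074]
ee_rot: [[0.003, -0.001, -1.0], [-0.002, -1.0, 0.001], [-1.0, 0.002, -0.003]]
wrist_force: [0.4, 0.2, -3.2]
finger_gap: 0.0482
```

Emit:
send_rows(motion=[[0,-0.02,0.009,0],[0,-0.04,0.0175,0],[0,-0.045,0.0195,0],[0,-0.045,0.0195,0],[0,-0.045,0.0195,0]])

```text
time: 5.25
eef_pos: [0.5366, -0.0868, 0.1041]
ee_rot: [[-0.001, -0.001, -1.0], [0.0, -1.0, 0.001], [-1.0, -0.0, 0.001]]
wrist_force: [0.6, 0.8, -4.0]
finger_gap: 0.0482
```

Emit:
send_rows(motion=[[0,-0.04,0.017,0],[0,-0.03,0.013,0],[0,-0.013,0.006,0],[0,-0.0035,0.001,0],[0,0,0,0]])

```text
time: 5.75
eef_pos: [0.5016, -0.0022, 0.1045]
ee_rot: [[0.0, -0.0, -1.0], [-0.001, -1.0, 0.0], [-1.0, 0.001, -0.0]]
wrist_force: [0.3, -0.5, -4.8]
finger_gap: 0.0481
```

Emit:
send_rows(motion=[[0,0,0,0],[0,0,0,0],[0,0,0,0]])

```text
time: 6.05
eef_pos: [0.5015, -0.0029, 0.1046]
ee_rot: [[0.0, -0.002, -1.0], [-0.0, -1.0, 0.002], [-1.0, 0.0, -0.0]]
wrist_force: [-0.1, -0.4, -4.6]
finger_gap: 0.0482
```

Run:
```python
from h import *
s=snapshot("scene");np.save("pics/s2.npy",s);t=snapshot("top");np.save("pics/t2.npy",t)
cv2.imwrite("pics/s2.png",cv2.resize(s[170:290,260:400,::-1],None,fx=5,fy=5,interpolation=cv2.INTER_CUBIC))
cv2.imwrite("pics/t2.png",cv2.resize(t[190:310,260:400,::-1],None,fx=5,fy=5,interpolation=cv2.INTER_CUBIC))
o=observe();print(o["eef_pos"],o["wrist_force"])
```

```text
[ 0.50134285 -0.00248827  0.10456684] [-0.22620475  0.36211632 -4.56352586]
```

View pics/s2.png

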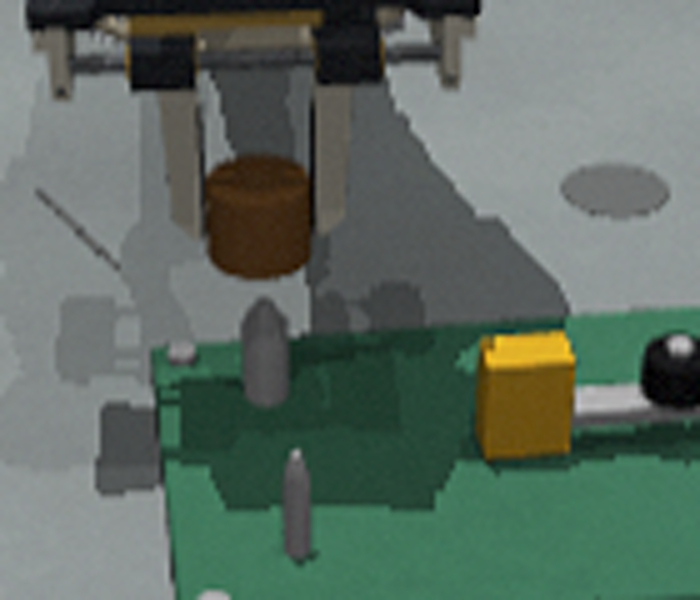

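View pics/t2.png

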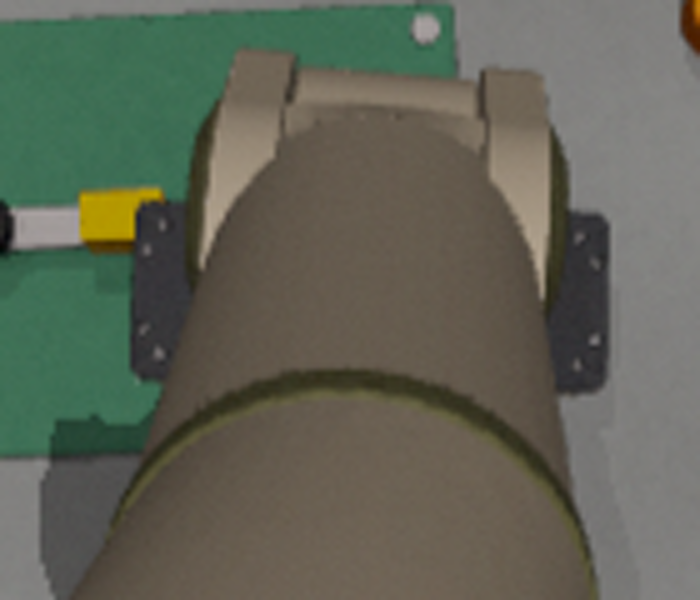

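Run:
```python
from fit import *
s=np.load("pics/s2.npy");h=cv2.cvtColor(s,cv2.COLOR_RGB2HSV).astype(int)
sel=(h[:,:,0]<20)&(h[:,:,1]>110)&(h[:,:,2]>20)
m=comp(sel,312,214,14)
ys,xs=np.nonzero(m);print(xs.min(),xs.max(),ys.min(),ys.max())
zb=.0900
print(fit("scene",m,[(zb,.024),(zb+.04,.024)],[.5,0]))
P=hull("scene",.5013,-.0016,[(zb,.024),(zb+.04,.024)]);print("model at pin",P.min(0),P.max(0))
print("pin cols at rows", [(y,np.nonzero((h[y,300:325,1]<60)&(h[y,300:325,2]>60))[0]+300) for y in(243,245,247)])
T=hull("scene",.501,-.0016,[(.012,.011),(.052,.011),(.064,.004)]);print(T.min(0),T.max(0))
```

```text
301 321 201 225
(array([ 0.50132752, -0.00394993]), np.int64(448), 501.3309665971901)
model at pin [301.39838 200.08588] [322.98123 226.06642]
pin cols at rows [(243, array([309, 310, 311, 312, 313, 314, 315, 316])), (245, array([309, 310, 311, 312, 313, 314, 315, 316])), (247, array([309, 310, 311, 312, 313, 314, 315, 316, 317]))]
[308.19006 229.06317] [317.86584 250.9698 ]
```

Emit:
send_rows(motion=[[0.01,-0.001,0,0],[0.015,0,0,0],[0.01,0,0,0],[0.005,0,0,0],[0,0,0,0]])

```text
time: 6.65
eef_pos: [0.5007, -0.0008, 0.0637]
ee_rot: [[-0.002, -0.0, -1.0], [-0.0, -1.0, 0.0], [-1.0, 0.0, 0.002]]
wrist_force: [0.9, 0.0, -4.5]
finger_gap: 0.0482
```

Emit:
send_rows(motion=[[0.004,0,0,0],[0.004,0,0,0],[0.003,0,0,0],[0,0,0,0],[0,0,0,0]])

```text
time: 7.15
eef_pos: [0.5012, -0.0008, 0.0536]
ee_rot: [[-0.0, -0.0, -1.0], [-0.0, -1.0, 0.0], [-1.0, 0.0, 0.0]]
wrist_force: [-0.3, 0.1, -4.1]
finger_gap: 0.0477
```

Emit:
send_rows(motion=[[0.006,0,0,0],[0.008,0,0,0],[0.006,0,0,0],[0.004,0,0,0],[0.002,0,0,0]])

```text
time: 7.65
eef_pos: [0.5009, -0.0009, 0.0269]
ee_rot: [[-0.001, -0.0, -1.0], [-0.0, -1.0, 0.0], [-1.0, 0.0, 0.001]]
wrist_force: [0.0, 0.4, -3.8]
finger_gap: 0.0479
```

Emit:
send_rows(motion=[[0.001,0,0,0],[0,0,0,0]])

```text
time: 7.85
eef_pos: [0.5012, -0.0008, 0.0266]
ee_rot: [[0.0, -0.0, -1.0], [-0.0, -1.0, 0.0], [-1.0, 0.0, -0.0]]
wrist_force: [-0.6, -0.2, -4.5]
finger_gap: 0.0479
```

Nearly seated, and no contact force yet. I'll open the fingers to release it.

Emit:
send_rows(motion=[[0.0005,0,0,0],[0,0,0,0],[0,0,0,0],[0,0,0,0],[0,0,0,0]], hand=75)

```text
time: 8.35
eef_pos: [0.5013, -0.0008, 0.0262]
ee_rot: [[0.0, -0.0, -1.0], [0.0, -1.0, 0.0], [-1.0, -0.0, -0.0]]
wrist_force: [-0.1, 0.3, 0.0]
finger_gap: 0.0693
```

Emit:
send_rows(motion=[[-0.01,0,0,0],[-0.03,0,0,0],[-0.04,0,0,0],[-0.03,0,0,0],[-0.005,0,0,0]])

```text
time: 8.85
eef_pos: [0.5026, -0.0008, 0.1449]
ee_rot: [[0.005, -0.0, -1.0], [0.001, -1.0, 0.0], [-1.0, -0.001, -0.005]]
wrist_force: [-0.2, -0.2, -0.4]
finger_gap: 0.0697
```

Run:
```python
from h import *
s=snapshot("scene");np.save("pics/s3.npy",s)
cv2.imwrite("pics/s3.png",cv2.resize(s[170:290,260:400,::-1],None,fx=5,fy=5,interpolation=cv2.INTER_CUBIC))
```

```text
(no output)
```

View pics/s3.png

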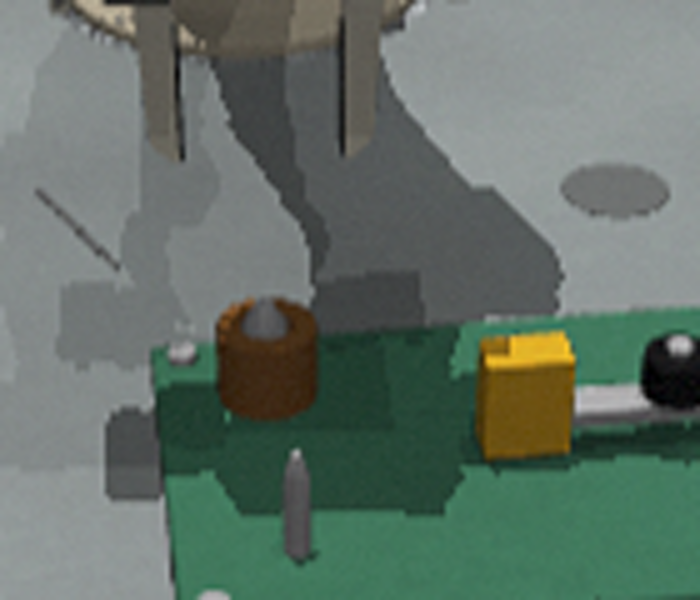

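The large bushing is seated: the pin tip stands out of it at about (265,318) in the crop. Next is the small one.

Emit:
send_rows(motion=[[0,0.02,0.004,0],[0,0.04,0.008,0],[0,0.045,0.009,0],[0,0.045,0.009,0],[0,0.045,0.009,0]])

```text
time: 9.4
eef_pos: [0.4611, -0.1971, 0.1403]
ee_rot: [[-0.001, 0.001, -1.0], [0.001, -1.0, -0.001], [-1.0, -0.001, 0.001]]
wrist_force: [0.3, 0.2, 0.1]
finger_gap: 0.0698
```

Emit:
send_rows(motion=[[0,0.04,0.008,0],[0,0.02,0.004,0],[0,0.008,0.002,0],[0,0.001,0,0],[0,0,0,0]], hand=65)

```text
time: 9.9
eef_pos: [0.4483, -0.2634, 0.1407]
ee_rot: [[-0.001, 0.001, -1.0], [0.001, -1.0, -0.001], [-1.0, -0.001, 0.001]]
wrist_force: [1.0, 0.1, -0.0]
finger_gap: 0.0601
```

Emit:
send_rows(motion=[[0.015,0,0,0],[0.03,0,0,0],[0.035,0,0,0],[0.02,0,0,0],[0.01,0,0,0]])

```text
time: 10.4
eef_pos: [0.4481, -0.2625, 0.0293]
ee_rot: [[-0.002, 0.003, -1.0], [0.002, -1.0, -0.003], [-1.0, -0.002, 0.002]]
wrist_force: [1.4, -0.3, -0.1]
finger_gap: 0.0604
```

Emit:
send_rows(motion=[[0.005,0,0,0],[0,0,0,0],[0,0,0,0],[0,0,0,0]])

```text
time: 10.8
eef_pos: [0.4487, -0.2649, 0.0271]
ee_rot: [[0.001, -0.0, -1.0], [-0.001, -1.0, 0.0], [-1.0, 0.001, -0.001]]
wrist_force: [1.0, -0.5, 0.7]
finger_gap: 0.0602
```

Another 12 mm down, x back by 0.5 mm, then close.

Emit:
send_rows(motion=[[0.005,0,0.0005,0],[0.005,0,0,0],[0.002,0,0,0],[0,0,0,0],[0,0,0,0]])

```text
time: 11.3
eef_pos: [0.4475, -0.2648, 0.014]
ee_rot: [[-0.0, -0.0, -1.0], [0.0, -1.0, 0.0], [-1.0, -0.0, 0.0]]
wrist_force: [-0.2, 0.1, 0.5]
finger_gap: 0.0605
```

Run:
```python
from h import *
s=snapshot("scene");np.save("pics/s4.npy",s)
cv2.imwrite("pics/s4.png",cv2.resize(s[180:300,140:280,::-1],None,fx=5,fy=5,interpolation=cv2.INTER_CUBIC))
o=observe();print(o["eef_pos"])
```

```text
[ 0.44759088 -0.26480153  0.01405266]
```

View pics/s4.png

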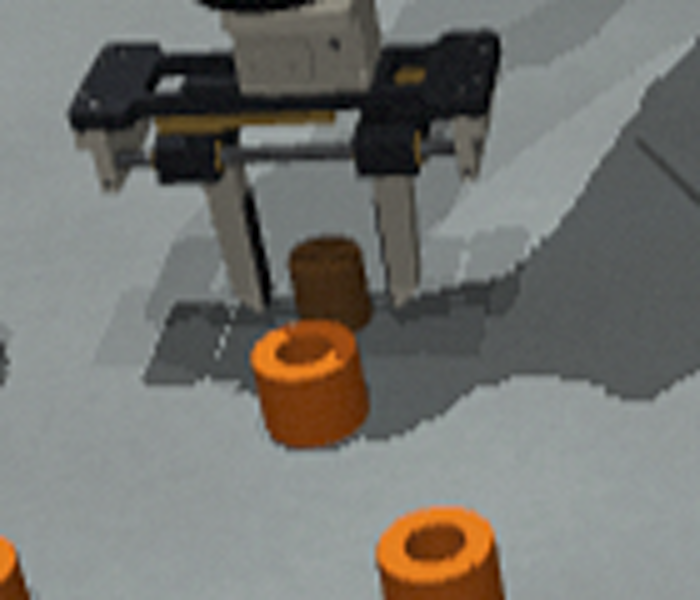

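The small bushing stands at about (332,285) in the crop, between the fingers at x 255 and 400. I'll close on it, then lift.

Emit:
send_rows(motion=[[0,0,0,0],[0,0,0,0],[0,0,0,0],[0,0,0,0],[0,0,0,0]], hand=0)

```text
time: 11.85
eef_pos: [0.4477, -0.2647, 0.0142]
ee_rot: [[0.0, -0.0, -1.0], [-0.0, -1.0, 0.0], [-1.0, 0.0, -0.0]]
wrist_force: [0.2, -0.6, 2.1]
finger_gap: 0.0363
```

Emit:
send_rows(motion=[[0,0,0,0],[0,0,0,0]])

```text
time: 12.05
eef_pos: [0.4476, -0.2648, 0.0142]
ee_rot: [[0.0, -0.0, -1.0], [-0.0, -1.0, 0.0], [-1.0, 0.0, -0.0]]
wrist_force: [-0.5, 0.0, 1.2]
finger_gap: 0.0361
```

Emit:
send_rows(motion=[[-0.01,0,0,0],[-0.025,0,0,0],[-0.03,0,0,0],[-0.02,0,0,0],[-0.005,0,0,0]])

```text
time: 12.55
eef_pos: [0.4483, -0.2652, 0.1065]
ee_rot: [[0.003, -0.0, -1.0], [-0.001, -1.0, 0.0], [-1.0, 0.001, -0.003]]
wrist_force: [0.2, 0.3, -2.2]
finger_gap: 0.0357
```

Emit:
send_rows(motion=[[0,-0.015,-0.01,0],[0,-0.03,-0.019,0],[0,-0.04,-0.025,0],[0,-0.04,-0.025,0],[0,-0.04,-0.025,0]])

```text
time: 13.05
eef_pos: [0.5519, -0.0982, 0.1034]
ee_rot: [[-0.001, -0.001, -1.0], [0.0, -1.0, 0.001], [-1.0, -0.0, 0.001]]
wrist_force: [0.9, -0.7, -2.0]
finger_gap: 0.0366
```

Emit:
send_rows(motion=[[0,-0.04,-0.025,0],[0,-0.035,-0.022,0],[0,-0.02,-0.013,0],[0,-0.01,-0.006,0],[0,-0.003,-0.002,0]])

```text
time: 13.55
eef_pos: [0.6194, 0.0091, 0.1033]
ee_rot: [[-0.001, 0.001, -1.0], [-0.0, -1.0, -0.001], [-1.0, 0.0, 0.001]]
wrist_force: [0.1, -1.1, -2.5]
finger_gap: 0.0362
```

Emit:
send_rows(motion=[[0,0,0,0],[0,0,0,0],[0,0,0,0],[0,0,0,0]])

```text
time: 13.95
eef_pos: [0.6193, 0.007, 0.1042]
ee_rot: [[-0.0, -0.002, -1.0], [-0.0, -1.0, 0.002], [-1.0, 0.0, 0.0]]
wrist_force: [-0.2, -0.5, -2.5]
finger_gap: 0.036
```

Run:
```python
from fit import *
s=snapshot("scene");np.save("pics/s5.npy",s)
cv2.imwrite("pics/s5.png",cv2.resize(s[170:290,260:400,::-1],None,fx=5,fy=5,interpolation=cv2.INTER_CUBIC))
o=observe();print(o["eef_pos"],o["wrist_force"])
h=cv2.cvtColor(s,cv2.COLOR_RGB2HSV).astype(int)
c=proj("scene",[.62,.0078,.11]);print(c)
m=comp((h[:,:,0]<20)&(h[:,:,1]>110)&(h[:,:,2]>20),*c,14)
ys,xs=np.nonzero(m);print(xs.min(),xs.max(),ys.min(),ys.max())
zb=o["eef_pos"][2]-.0142
print(fit("scene",m,[(zb,.018),(zb+.04,.018)],[.62,0]))
P=hull("scene",.62,.0078,[(zb,.018),(zb+.04,.018)]);print("model at pin",P.min(0),P.max(0))
for y in (264,268,272,276): print(y,[(x,h[y,x,1]) for x in range(313,328)])
T=hull("scene",.62,.0078,[(.012,.006),(.052,.006),(.064,.002)]);print(T.min(0),T.max(0))
```

```text
[0.61949741 0.00727949 0.10428358] [ 0.03820116 -0.25330302 -2.58441631]
[318.82709084 242.21972865]
305 326 230 254
(array([0.61964587, 0.00475376]), np.int64(402), 421.1164935657289)
model at pin [309.7667  229.20767] [327.65738 255.27258]
264 [(313, np.int64(115)), (314, np.int64(115)), (315, np.int64(119)), (316, np.int64(119)), (317, np.int64(0)), (318, np.int64(10)), (319, np.int64(9)), (320, np.int64(4)), (321, np.int64(15)), (322, np.int64(127)), (323, np.int64(116)), (324, np.int64(116)), (325, np.int64(116)), (326, np.int64(117)), (327, np.int64(123))]
268 [(313, np.int64(120)), (314, np.int64(120)), (315, np.int64(125)), (316, np.int64(85)), (317, np.int64(10)), (318, np.int64(3)), (319, np.int64(3)), (320, np.int64(6)), (321, np.int64(10)), (322, np.int64(108)), (323, np.int64(130)), (324, np.int64(114)), (325, np.int64(103)), (326, np.int64(115)), (327, np.int64(107))]
272 [(313, np.int64(115)), (314, np.int64(117)), (315, np.int64(120)), (316, np.int64(79)), (317, np.int64(0)), (318, np.int64(6)), (319, np.int64(3)), (320, np.int64(3)), (321, np.int64(3)), (322, np.int64(92)), (323, np.int64(145)), (324, np.int64(117)), (325, np.int64(114)), (326, np.int64(109)), (327, np.int64(122))]
276 [(313, np.int64(111)), (314, np.int64(106)), (315, np.int64(122)), (316, np.int64(96)), (317, np.int64(10)), (318, np.int64(6)), (319, np.int64(6)), (320, np.int64(9)), (321, np.int64(6)), (322, np.int64(92)), (323, np.int64(118)), (324, np.int64(123)), (325, np.int64(115)), (326, np.int64(119)), (327, np.int64(125))]
[316.41003 259.7438 ] [322.2749 281.3511]
```

View pics/s5.png

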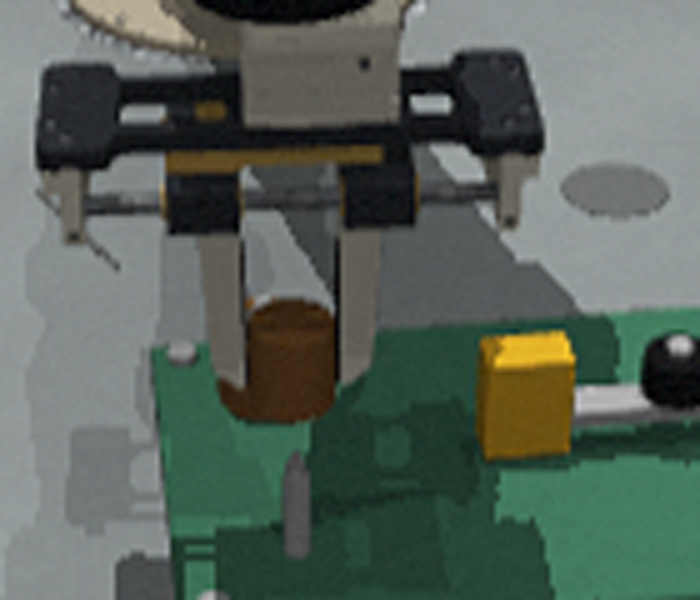

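Emit:
send_rows(motion=[[0.01,-0.0006,-0.0003,0],[0.015,0,0,0],[0.01,0,0,0],[0.004,0,0,0],[0,0,0,0]])

```text
time: 14.5
eef_pos: [0.6197, 0.0086, 0.0639]
ee_rot: [[-0.001, -0.0, -1.0], [-0.0, -1.0, 0.0], [-1.0, 0.0, 0.001]]
wrist_force: [-0.0, -0.7, -2.7]
finger_gap: 0.0355
```

Emit:
send_rows(motion=[[0.004,0,0,0],[0.004,0,0,0],[0.003,0,0,0],[0,0,0,0],[0,0,0,0]])

```text
time: 15.0
eef_pos: [0.62, 0.0088, 0.0541]
ee_rot: [[-0.0, -0.0, -1.0], [-0.0, -1.0, 0.0], [-1.0, 0.0, 0.0]]
wrist_force: [-0.2, -0.6, -3.0]
finger_gap: 0.0357
```

No resistance, and the lower edge is at 0.040, below the pin's shoulder, so I'll carry on down.

Emit:
send_rows(motion=[[0.006,0,0,0],[0.008,0,0,0],[0.006,0,0,0],[0.004,0,0,0],[0.002,0,0,0]])

```text
time: 15.5
eef_pos: [0.6199, 0.0086, 0.0274]
ee_rot: [[-0.0, -0.0, -1.0], [-0.0, -1.0, 0.0], [-1.0, 0.0, 0.0]]
wrist_force: [0.2, -2.1, -3.0]
finger_gap: 0.0357
```

Emit:
send_rows(motion=[[0.001,0,0,0],[0,0,0,0]])

```text
time: 15.7
eef_pos: [0.62, 0.0087, 0.027]
ee_rot: [[-0.0, -0.0, -1.0], [-0.0, -1.0, 0.0], [-1.0, 0.0, 0.0]]
wrist_force: [0.3, 0.0, -3.2]
finger_gap: 0.036
```

Emit:
send_rows(motion=[[0.0005,0,0,0],[0,0,0,0],[0,0,0,0],[0,0,0,0],[0,0,0,0]], hand=65)

```text
time: 16.2
eef_pos: [0.62, 0.0089, 0.0267]
ee_rot: [[0.0, -0.0, -1.0], [0.0, -1.0, 0.0], [-1.0, -0.0, -0.0]]
wrist_force: [0.7, -0.1, -0.1]
finger_gap: 0.0603
```

Emit:
send_rows(motion=[[-0.01,0,0,0],[-0.03,0,0,0],[-0.04,0,0,0],[-0.03,0,0,0],[-0.005,0,0,0]])

```text
time: 16.7
eef_pos: [0.6219, 0.0087, 0.146]
ee_rot: [[0.006, -0.0, -1.0], [0.001, -1.0, 0.001], [-1.0, -0.001, -0.006]]
wrist_force: [0.7, 0.6, -0.6]
finger_gap: 0.0604
```

Run:
```python
from fit import *
s=snapshot("scene");np.save("pics/s6.npy",s)
cv2.imwrite("pics/s6.png",cv2.resize(s[170:290,260:400,::-1],None,fx=5,fy=5,interpolation=cv2.INTER_CUBIC))
```

```text
(no output)
```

View pics/s6.png

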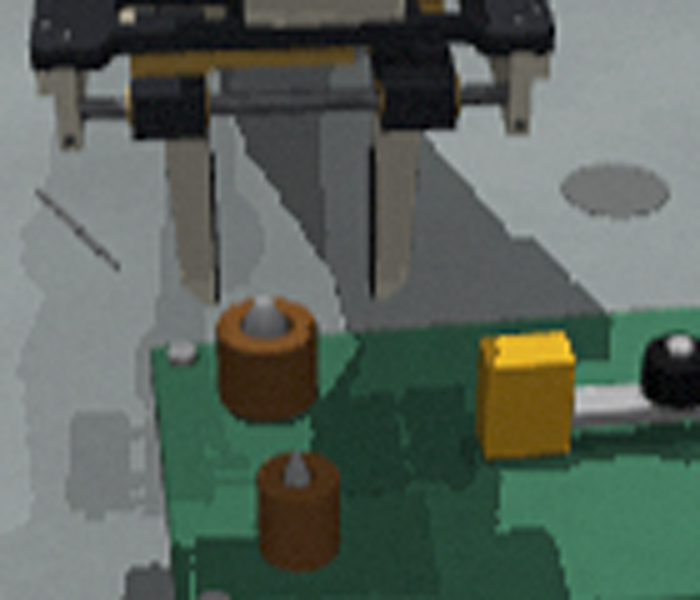

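Both bushings are fully down, with the pin tips showing at (263,315) and (297,468) in the crop. Next I'll shut the fingers and go to a point in front of the yellow block.

Emit:
send_rows(motion=[[0,-0.015,0.018,0],[0,-0.03,0.034,0],[0,-0.03,0.034,-0.03],[0,-0.02,0.024,-0.035],[0,-0.009,0.012,0]], hand=0)

```text
time: 17.25
eef_pos: [0.4939, 0.113, 0.1409]
ee_rot: [[-0.003, 0.068, -0.998], [0.0, -0.998, -0.068], [-1.0, -0.0, 0.003]]
wrist_force: [0.7, 0.8, -0.0]
finger_gap: 0.0248
```

Emit:
send_rows(motion=[[0,0,0,0],[0,0,0,0],[0.015,0,0,0],[0.025,0,0,0],[0.025,0,0,0]])

```text
time: 17.75
eef_pos: [0.499, 0.11, 0.076]
ee_rot: [[0.002, 0.062, -0.998], [-0.0, -0.998, -0.062], [-1.0, 0.0, -0.002]]
wrist_force: [0.9, 0.6, 0.2]
finger_gap: 0.0004
```

Emit:
send_rows(motion=[[0.025,0,0,0],[0.015,0,0,0],[0.008,0,0,0],[0.003,0,0,0],[0,0,0,0]])

```text
time: 18.25
eef_pos: [0.4975, 0.1107, 0.0255]
ee_rot: [[0.0, 0.064, -0.998], [-0.0, -0.998, -0.064], [-1.0, 0.0, -0.0]]
wrist_force: [-0.4, -0.0, 0.6]
finger_gap: 0.0004
```

Run:
```python
from fit import *
s=snapshot("scene");t=snapshot("top")
cv2.imwrite("pics/s7.png",cv2.resize(s[170:290,290:450,::-1],None,fx=5,fy=5,interpolation=cv2.INTER_CUBIC))
cv2.imwrite("pics/t7.png",cv2.resize(t[170:290,205:365,::-1],None,fx=5,fy=5,interpolation=cv2.INTER_CUBIC))
o=observe();print(o["eef_pos"],o["wrist_force"],o["finger_gap"])
```

```text
[0.4974834  0.11111269 0.02616892] [-0.12402571  0.68909614 -0.71254756] 0.00029347010885038107
```

View pics/s7.png

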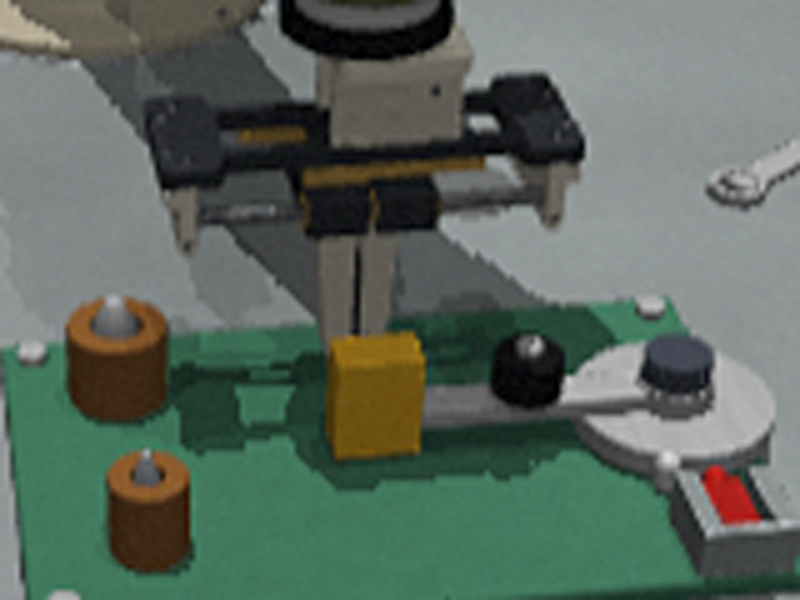

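View pics/t7.png

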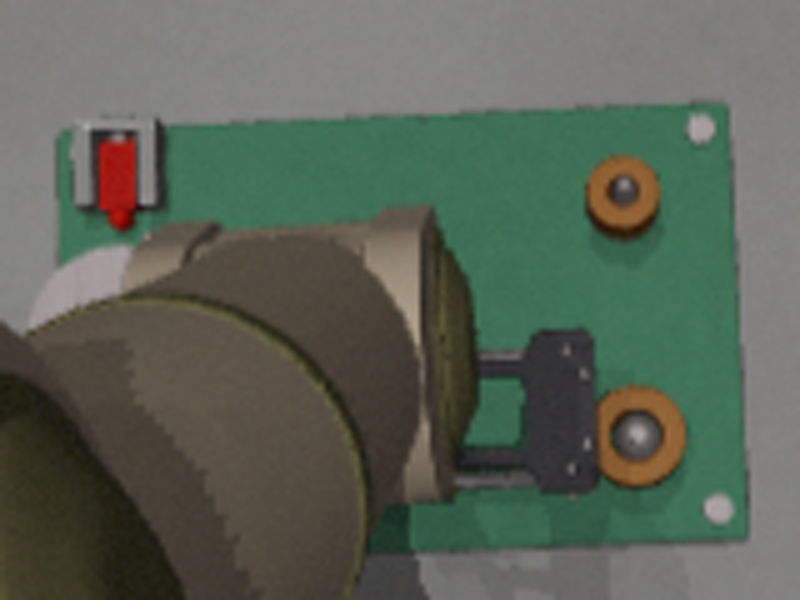

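Emit:
send_rows(motion=[[0,-0.001,-0.007,0],[0,-0.001,-0.009,0],[0,0,-0.007,0],[0,0,-0.003,0],[0,0,0,0]])

```text
time: 18.85
eef_pos: [0.5233, 0.1151, 0.0256]
ee_rot: [[0.001, 0.065, -0.998], [0.0, -0.998, -0.065], [-1.0, 0.0, -0.001]]
wrist_force: [0.4, -0.4, 0.1]
finger_gap: 0.0006
```

Emit:
send_rows(motion=[[0,0,-0.003,0],[0,0,-0.003,0],[0,0,0,0]])

```text
time: 19.15
eef_pos: [0.5291, 0.1154, 0.0256]
ee_rot: [[0.0, 0.065, -0.998], [0.0, -0.998, -0.065], [-1.0, 0.0, -0.0]]
wrist_force: [-0.1, -0.5, -0.6]
finger_gap: 0.0006
```

Emit:
send_rows(motion=[[0,0,-0.003,0],[0,0,-0.002,0],[0,0,0,0]])

```text
time: 19.45
eef_pos: [0.5329, 0.1156, 0.0255]
ee_rot: [[-0.002, 0.065, -0.998], [-0.0, -0.998, -0.065], [-1.0, 0.0, 0.002]]
wrist_force: [-3.1, 1.1, 1.2]
finger_gap: 0.0004
```

Emit:
send_rows(motion=[[0,0,-0.002,0],[0,0,-0.002,0],[0,0,0,0]])

```text
time: 19.75
eef_pos: [0.536, 0.1156, 0.0254]
ee_rot: [[-0.003, 0.065, -0.998], [-0.001, -0.998, -0.065], [-1.0, 0.0, 0.003]]
wrist_force: [-6.0, -1.0, 4.0]
finger_gap: 0.0005
```

Emit:
send_rows(motion=[[0,0.0007,-0.0056,-0.04],[0,0.0007,-0.0056,-0.04],[0,0.0007,-0.0056,-0.04],[0,0.0007,-0.0056,-0.04],[0,0.0007,-0.0056,-0.04]])

```text
time: 20.25
eef_pos: [0.5633, 0.1164, 0.0254]
ee_rot: [[-0.005, 0.264, -0.964], [-0.001, -0.964, -0.264], [-1.0, -0.001, 0.005]]
wrist_force: [-8.4, 0.8, 6.0]
finger_gap: 0.0004
```

Emit:
send_rows(motion=[[0,0.0007,-0.0056,-0.04],[0,0.0007,-0.0056,-0.04],[0,0.0007,-0.0056,-0.04],[0,0.0007,-0.0056,-0.04],[0,0.0007,-0.0056,-0.04]])

```text
time: 20.75
eef_pos: [0.5896, 0.1224, 0.0251]
ee_rot: [[-0.007, 0.45, -0.893], [-0.001, -0.893, -0.45], [-1.0, -0.002, 0.007]]
wrist_force: [-11.6, -0.3, 7.0]
finger_gap: 0.0005
```

Emit:
send_rows(motion=[[0,0.0007,-0.0056,-0.04],[0,0.0007,-0.0056,-0.04],[0,0.0003,-0.0028,-0.02],[0,0,0,0],[0,0,0,0]])

```text
time: 21.25
eef_pos: [0.6024, 0.1272, 0.025]
ee_rot: [[-0.007, 0.536, -0.844], [-0.002, -0.844, -0.536], [-1.0, -0.003, 0.007]]
wrist_force: [-10.7, -1.1, 5.8]
finger_gap: 0.0004
```

Run:
```python
from fit import *
s=snapshot("scene");t=snapshot("top");np.save("pics/s8.npy",s)
cv2.imwrite("pics/s8.png",cv2.resize(s[170:290,290:450,::-1],None,fx=5,fy=5,interpolation=cv2.INTER_CUBIC))
cv2.imwrite("pics/t8.png",cv2.resize(t[150:290,205:365,::-1],None,fx=4,fy=4,interpolation=cv2.INTER_CUBIC))
o=observe();print(o["eef_pos"],o["wrist_force"],o["finger_gap"])
```

```text
[0.60231001 0.12716833 0.02496969] [-10.87924364  -0.82657872   5.73178857] 0.0005004588764094132
```

View pics/s8.png

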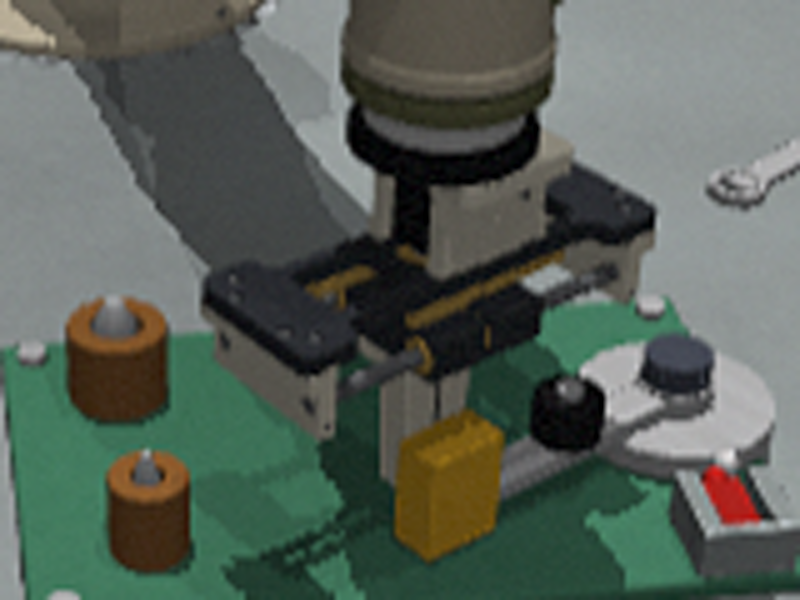

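View pics/t8.png

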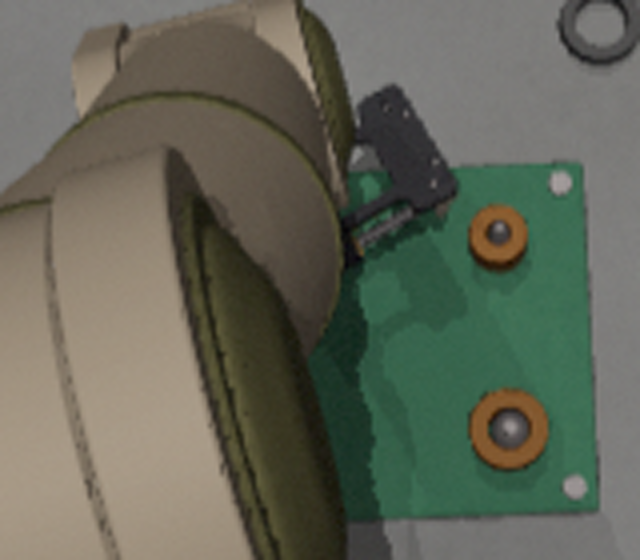

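Run:
```python
from h import *
s=cv2.cvtColor(np.load("pics/s8.npy"),cv2.COLOR_RGB2HSV).astype(int)
m=((s[:,:,0]>18)&(s[:,:,0]<32)&(s[:,:,1]>150)).astype(np.uint8)
m[:, :365]=0; m[:240]=0; m[:,395:]=0
M0=cv2.moments(m); print(M0["m00"],M0["m10"]/M0["m00"],M0["m01"]/M0["m00"])
b=.065
for blk in ([.5533,.1140],[.5543,.1125]):
  blk=np.array(blk); piv=blk+.14*np.array([-np.sin(b),np.cos(b)])
  for th in (0.4,.44,.48,.5,.52,.55):
    a=b+th;R=np.array([[np.cos(a),-np.sin(a)],[np.sin(a),np.cos(a)]])
    P=[proj("scene",[*(piv+R@np.array([x,-.14+y])),z]) for x in(-.012,.012) for y in(-.02,.02) for z in(.016,.068)]
    h=cv2.convexHull(np.float32(P)); M=cv2.moments(h); print(blk,th,M["m00"],M["m10"]/M["m00"],M["m01"]/M["m00"])
```

```text
511.0 379.10567514677103 266.2133072407045
[0.5533 0.114 ] 0.4 542.2292551703285 374.8770248838646 262.61165404577264
[0.5533 0.114 ] 0.44 544.1944432451855 376.4210992783317 263.9464825622438
[0.5533 0.114 ] 0.48 545.2455840506591 378.0616459706037 265.25908539497397
[0.5533 0.114 ] 0.5 545.4187775896862 378.91753363037 265.90617585719446
[0.5533 0.114 ] 0.52 545.351051509846 379.7968084458998 266.5466765169965
[0.5533 0.114 ] 0.55 544.7894508172758 381.1589828461995 267.49427046935216
[0.5543 0.1125] 0.4 543.0986342779361 374.2544346201771 262.9164343468619
[0.5543 0.1125] 0.44 545.0983850085177 375.79725544764324 264.2537689367288
[0.5543 0.1125] 0.48 546.1847897784319 377.43669738567655 265.568843604298
[0.5543 0.1125] 0.5 546.3744375819806 378.29207989121056 266.21715939402316
[0.5543 0.1125] 0.52 546.3241264200769 379.17090034781137 266.85887614147407
[0.5543 0.1125] 0.55 545.7880774531513 380.53243763191574 267.8082767725521
```

The image fit puts the arm at about 0.51 rad, past the 0.44 rad end of the click. I'll check the whole scene, then hand in.

Emit:
send_rows(motion=[[0,0,0,0],[0,0,0,0],[0,0,0,0],[0,0,0,0],[0,0,0,0]])

```text
time: 21.85
eef_pos: [0.6023, 0.1272, 0.025]
ee_rot: [[-0.007, 0.536, -0.844], [-0.002, -0.844, -0.536], [-1.0, -0.003, 0.007]]
wrist_force: [-11.6, -2.4, 6.2]
finger_gap: 0.0
```

Run:
```python
from h import *
s=snapshot("scene");cv2.imwrite("pics/s9.png",s[:,:,::-1])
```

```text
(no output)
```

View pics/s9.png

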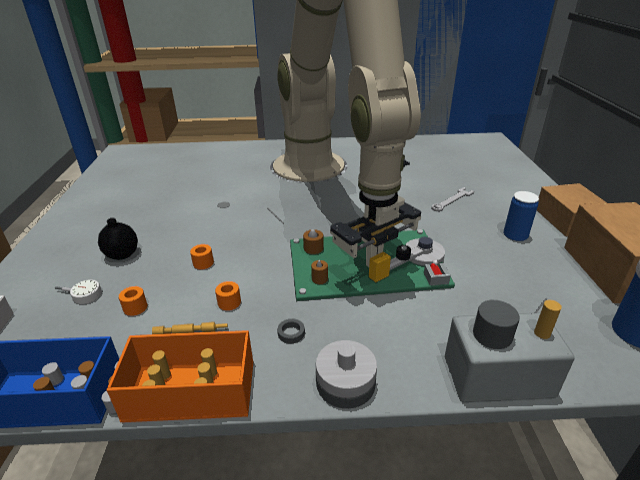

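The bushings sit on their pins at about (313,240) and (320,271). The block is held back at (379,266), and the other parts are where they were.

```bash
python3 -c "
from workcell import *
print(sign_off())"
```

```text
the job is handed in; nothing more can be done
None
```

The job is handed in at about 22 s of the 67 s allowed, and no verdict was reported. Both bushings are on their pins, and the sprung arm is held pressed back past the click.

- **Bushings:** The large one is down on the thick pin and the small one on the thin pin, both let go. Neither met resistance going down, and the camera shows both resting on the plate with the pin tips showing above them.
- **Sprung arm:** The shut fingers are still pushing the yellow block. The block's position in the image gives about 0.51 rad and the tool position about 0.50 to 0.51 rad, where the click is over at 0.44 rad. The wrist reads a steady push of about 11 N.
- **Other parts:** In the last picture the bystanders and the orange look-alikes look unmoved, judged by eye only.
- **Disagreements:** The two cameras differed by 1 to 2 mm in y, within the stated calibration error. After fast moves the arm overshot by a few millimetres, so I let it settle before each grasp. I did not measure the pawl's own position, so the click is inferred from the arm angle.

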